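Run the shop's stone mill and park its filling port

TASK

Grip the wooden knob of the counter-top stone mill and crank it anticlockwise (seen from above) until the millstone itself, which only follows the crank through a slipping coupling, turns at 20 turns a minute; keep the stone between 18 and 22 turns a minute for at least 6 seconds without a break. Then let it slow down and stop with the filling port's line on the stone at the steel pointer (within 15 mm), ready for the next fill, and let go of the knob and move clear. Work by the crank only: do not touch the stone or the brake shoe that rubs on it, never let the stone run backwards or faster than 27 turns a minute, and leave everything else on the counter where it is.

Things in the scene. Friction and masses are not known exactly. Their poses are not given: they have to be found in the camera images.
- mill: Counter-top stone mill, fixed: base board 300 x 280 x 18 mm (long along x), round wooden housing of radius 118 mm up to 95 mm height, on it the millstone, above that a crank; a low meal spout at +y (to 155 mm). Origin: on the counter's surface, on the upright axis of stone and crank; z up, x points to the pointer, a dark steel post 128 mm from the axis, 153 mm high, its cone pointing inwards
- rotor (a joint): Angle (rad) of the millstone about the mill's axis; grows anticlockwise seen from above, on over full turns; a multiple of 2 pi: port and its line exactly at the pointer. Driven only by the crank through a slipping coupling: torque = 0.035 N m s/rad x (crank speed - stone speed). Against it: dry friction of bearing and brake shoe, nominally 0.045 N m, really 0.02 to 0.08, less when slow
- stone: The millstone, a plain grey disc of radius 105 mm, 45 mm thick, top at 142 mm height, 4.2 kg, inertia 0.023 kg m2 (really 0.7 to 1.4 times that); turns with rotor. Same origin as the mill, x points to the filling port. For a steady speed the crank must turn 0.6 to 2.4 rad/s faster than the stone, which runs on for about a second when the crank stops. 20 turns a minute = 2.09 rad/s
- port_line (a point): Outer end, 100 mm from the axis, of a straight dark line 9 mm wide on the stone's top face (142 mm height). The line runs outwards from the filling port, a round steel collar with a dark mouth (radius 18 mm, 14 mm high, 48 mm from the axis). Port and line turn with the stone
- mark (a point): Where port_line must come to rest: the fixed point at stone-top height, 100 mm from the axis in the direction of the pointer
- shoe: Brake shoe, an aluminium block 24 x 40 x 21 mm, 40 g (really 0.7 to 1.35 times), that lies loose in a dark steel pocket (post at 127 mm, opposite the pointer, top 164 mm high) and rubs on the edge of the stone by its own weight; leave it there. Origin under its centre
- crank: Dark steel crank arm, a flat bar 22 mm wide (170 to 180 mm height, hub of radius 19 mm up to 186 mm) above the stone, 0.25 kg; it turns freely without end about the mill's axis apart from the coupling to the stone. Origin on the axis at the counter's surface, x points along the arm to the knob
- knob_mid (a point): Middle of the upright wooden knob on the end of the crank arm, 70 mm from the mill's axis, 218 mm above the counter: a round bar of 28 mm diameter, 186 to 250 mm height, that spins freely on its pin, so it can be gripped firmly from above and led round while the gripper keeps its own yaw; leading it takes less than 5 N
- cup: Small steel cup, 52 mm wide, 60 mm high, on a corner of the mill's base board; bystander. Origin under its centre
- tin: Small tin, 48 mm wide, 55 mm high, on another corner of the mill's base board; bystander. Origin under its centre
- cash_tray: Black cash tray with compartments, 200 x 260 x 45 mm; bystander. Origin under its centre
- honey: Honey jar, 72 mm wide, 100 mm high; bystander. Origin under its centre
- mug: White mug, 80 mm wide, 90 mm high; bystander. Origin under its centre
- loaf: Round loaf, 156 mm wide, 78 mm high; bystander. Origin under its centre
- brush: Hand brush lying flat; bystander. Origin under its middle

How it is judged (in metres and radians):
On the way:
1. the stone turns at 18 to 22 turns a minute for 6 s without a break (velocity of joint rotor between 1.88 and 2.31 rad/s), for 6 s.
At the end, for the whole second after the job is handed in: the stone (below 0.05 rad/s) and the crank (below 0.1 rad/s) are at rest and the outer end of the port's line is within 15.5 mm (0.155 rad) of its place at the pointer; the knob is released (horizontal distance between port_line and mark below 0.0155 m and angular speed of stone below 0.05 rad/s and angular speed of crank below 0.1 rad/s); the robot touches nothing.
It fails at once if the stone runs backwards (faster than 0.15 rad/s) (velocity of joint rotor below -0.15 rad/s).
It fails at once if the stone runs faster than 27 turns a minute (velocity of joint rotor above 2.85 rad/s).
It fails at once if the robot touches the stone or the brake shoe (contact force between any of the fingers, the arm and stone above 1 N or contact force between the fingers and shoe above 1 N).
It fails at once if something else on the counter is moved by more than 30 mm (distance of any of cup, tin, cash_tray, honey, mug, loaf, brush from where it was at the start of the episode above 0.03 m).
It also fails if it takes over 61 s, if anything falls off the work surface, if the arm or the gripper's body presses on something with over 40 N, if the wrist force passes 120 N, or if a joint passes its speed limit or range.

ROBOT

A 7-joint arm with a two-finger parallel gripper is mounted at the origin on the work surface. World frame = base frame: x ahead of the robot, y to its left, z up, the work surface at z = 0. Lengths are in m, angles in degrees, forces in N, time in s.
With the tool pointing down it reaches from about 0.425 to 0.875 m from the base axis. Payload 4.7 kg.
Tool frame: the origin (TCP) lies at the very end of the fingers, on their centre line; the grasp point (between the pads) lies 19 mm behind it; z points along the fingers, y is the line along which they close (so a half turn about z gives the same grasp; the last joint's range is limited). The gripper opens to 87 mm and grips with 3 to 60 N. Pads are 19 mm wide; open, the fingers measure 117 mm over their backs; the gripper's body (75 mm by 190 mm) begins 51 mm behind the grasp point.
Start: joints at [-68.749, 18.392, -4.016, 83.108, 1.295, 78.541, -3.26], TCP at [0.227, 0.609, 0.223] pointing down, gripper open.
Joint ranges: [-163.93, 163.93], [-17.29, 119.83], [-79.2, 71.16], [3.27, 140.29], [-89.18, 269.18], [5.43, 117.66], [-154.24, 154.24]. Speed limits (degrees/s): [147.25, 147.25, 180, 180, 180, 180, 180].

INTERFACE

Orientations are given as [roll, pitch, yaw] about the fixed x, y, z axes, in that order (R = Rz(yaw) Ry(pitch) Rx(roll)).
In Python, from cell import get_obs, cams, ticket, finder gives the robot as it stands.
- The arm moves only by the shell command python3 -m creep 'ROWS' [FORCE]. ROWS is text: rows parted by semicolons, each of 5 numbers parted by spaces: the shift along the world's x, y, z in m, then the turn about the world's z in degrees, then the finger opening in m, from 0 to 0.087. A call has 1 to 8 rows; each row shifts and turns the commanded pose from where the row before left it; what a row does not reach is not made up. A row lasts 1/8 s, in which the tool goes at most 62.5 mm and 10.7 degrees, less where a joint would pass 70% of its speed; a pose out of reach is approached as far as the arm can. A call with a gripper value outside its range is refused whole. The fingers move at their own pace and stop on an object; FORCE is the grip in N (left out, the last holds). Time passes only in rows, so rows that do not move let the fingers close. It gives the time, the measured TCP pose, the force, the opening and the grip force at its end, in the units of the state.
- get_obs(): the state, without advancing time (a new reading comes with each control period).
- cams.read_camera(name): name is "side" or "top" or "wrist"; returns the picture (384x512x3 uint8, red, green, blue); there is no depth.
- cams.calibration(name): a dict with "fx", "fy", "cx", "cy" (pixels), "k1" (the pictures are not rectified: a ray, as slopes to the right and down, at radius r is drawn at 1 + k1 r^2 times it, then the intrinsics apply), "extrinsics" (4x4, takes a point from world to camera coordinates). Camera axes: x right, y down, z forward; pixel columns grow to the right and rows downward; lengths in m; the calibration is good to about 2 mm. A picture is of the moment at which its call begins: read the wrist's pose just before it. calibration takes no time and is no camera call; for the wrist camera it gives the pose at the moment of the call.
- ticket.sign_off(): hands the job in; it is judged then, once.
Trained networks look in the newest picture that a camera, given by its name, has taken for a name from the list of things; names that differ only in an ending like _2 or _b are one class to them, and where a whole thing is asked for, a point or a joint stands for the part that bears it (a point fixed in the world has none). Each returns a list of dicts, best first, with "p" (0 to 1); they miss things now and then, are a little off and sometimes report something else, mostly with a low value. They report only what shows in the picture. A call takes as long as a camera call.
- finder.masks_of(name, camera): "mask" (384x512 bool, what is visible of it) and "xy" ([column, row] in pixels, amid what is visible of it).
- finder.tip_of(name, camera): "xy" ([column, row] in pixels: a listed point, or the origin of a listed thing).
The state is a dict: "time_s": time; "qpos": joint angles; "joint_velocities": joint speeds; "effort": joint torques, N m; "tool_pos": TCP position; "tool_rot": TCP orientation; "force": force on the tool from outside, world axes, zero at the start; "wrist_torque": the same for the moment, N m; "grip_width": finger opening in m; "grasp_force": force on a finger pad.
Only numpy, scipy, OpenCV 4.12 (cv2) and the standard library are available. Lean on these libraries where they do the work, as an engineer would, in place of code of your own. Each camera call takes 0.05 s, during which the arm holds its last target. There are 200 camera calls.

## Working session

There is one attempt and no reset: what is moved stays moved. The work goes in short steps, Python scripts to look and compute and a shell command to move; the robot and the scene stay as the last step left them, time stands still between calls to the robot, and variables do not carry over. Pictures are saved under pics/ and viewed, at most 10 in all, crops included, and the job is handed in when it is done.

```bash
ls; mkdir -p pics
cat > h.py <<'E'
import numpy as np,cv2
from cell import get_obs,cams,ticket,finder
def ray(cal,xy):
    k=np.array([[cal["fx"],0,cal["cx"]],[0,cal["fy"],cal["cy"]],[0,0,1.]])
    u=cv2.undistortPoints(np.array([[xy]],float),k,np.array([cal["k1"],0,0,0,0.]))[0,0]
    E=np.array(cal["extrinsics"]);R=E[:3,:3];t=E[:3,3]
    return -R.T@t,R.T@np.array([u[0],u[1],1])
def atz(cam,xy,z):
    o,d=ray(cams.calibration(cam),xy);return o+d*(z-o[2])/d[2]
Z=dict(knob_mid=.218,port_line=.142,stone=0,mill=0,crank=0,shoe=.143,mark=.142)
E
python3 - <<'E'
from h import *
o=get_obs();print(o["time_s"],o["tool_pos"],o["tool_rot"],o["grip_width"])
for c in("side","top"):
    cv2.imwrite(f"pics/{c}0.png",cams.read_camera(c)[...,::-1])
    for n in("knob_mid","port_line","mill","mark","cup","tin"):
        for r in finder.tip_of(n,c)[:2]:
            print(c,n,round(r["p"],2),np.round(r["xy"]),atz(c,r["xy"],Z.get(n,0)).round(3))
print(get_obs()["time_s"])
E
```

```text
pics
0.0 [0.22689094 0.6085368  0.22145451] [-1.79891090e+02  8.00797210e-03  1.59559386e+02] 0.08698661825332288
side knob_mid 0.68 [286. 190.] [0.567 0.05  0.218]
side knob_mid 0.27 [392. 259.] [0.762 0.377 0.218]
side port_line 0.9 [316. 181.] [0.433 0.132 0.142]
side mill 0.91 [294. 223.] [0.511 0.078 0.   ]
side mark 0.94 [298. 215.] [0.596 0.096 0.142]
side cup 0.53 [316. 190.] [0.34  0.135 0.   ]
side tin 0.47 [255. 198.] [ 0.426 -0.08   0.   ]
side tin 0.25 [291. 175.] [0.282 0.03  0.   ]
top knob_mid 0.25 [409. 227.] [ 0.385 -0.494  0.218]
top port_line 0.63 [189. 207.] [0.446 0.145 0.142]
top mill 0.86 [216. 189.] [0.511 0.077 0.   ]
top mark 0.72 [202. 153.] [0.609 0.107 0.142]
top cup 0.56 [191. 234.] [0.362 0.158 0.   ]
top tin 0.61 [260. 214.] [ 0.427 -0.072  0.   ]
0.7
```

```bash
python3 -c "
import cv2,numpy as np
a=cv2.imread('pics/side0.png')[110:300,180:420];b=cv2.imread('pics/top0.png')[100:290,120:360]
cv2.imwrite('pics/m.png',np.vstack([cv2.resize(x,None,fx=1.55*1,fy=1.55) for x in(a,b)]))"
```

```text
(no output)
```

View pics/m.png

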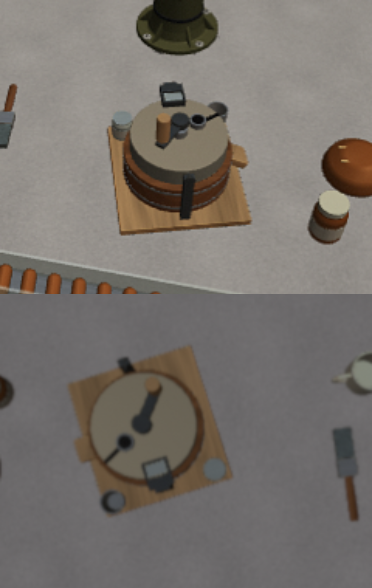

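View pics/top0.png

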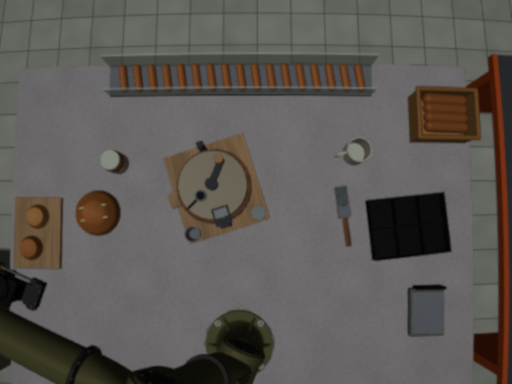

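The top view shows the mill centred at about (213,184) and the knob near (218,159). The port is at (200,196), with its line running down-left, and the pointer is at (201,145). I'll refine the axis and knob position next.

Run:
```python
from h import *
for c in("top","side"):
    cams.read_camera(c)
    for n in("stone","knob_mid","crank"):
        for r in finder.masks_of(n,c)[:2]:
            m=r["mask"];ys,xs=np.nonzero(m);print(c,n,round(r["p"],2),np.round(r["xy"]),m.sum(),xs.min(),xs.max(),ys.min(),ys.max())
            if n=="stone" and c=="top":
                h=cv2.convexHull(np.c_[xs,ys].astype(np.int32))[:,0]
                P=np.array([atz(c,p,.142)[:2] for p in h])
                A=np.c_[2*P,np.ones(len(P))];s=np.linalg.lstsq(A,(P**2).sum(1),rcond=None)[0];print("circle",s[:2],np.sqrt(s[2]+s[:2]@s[:2]))
    for n in("stone","crank","knob_mid"):
        for r in finder.tip_of(n,c)[:1]: print(c,n,round(r["p"],2),r["xy"],atz(c,r["xy"],Z[n]).round(3))
print("knob guess",atz("top",(218,158),.25),"side top",atz("side",(286,185),.25))
```

```text
top stone 0.91 [206. 188.] 3208 177 246 150 218
circle [0.5148105  0.07582406] 0.10491257282369572
top stone 0.43 [345. 209.] 569 335 350 186 246
circle [ 0.41955938 -0.32473514] 0.0796018276371559
top knob_mid 0.71 [215. 172.] 327 205 224 153 189
top knob_mid 0.68 [222. 212.] 111 214 227 207 217
top crank 0.74 [216. 172.] 271 206 222 154 188
top stone 0.83 [215.9, 186.5] [0.52  0.077 0.   ]
top crank 0.36 [121.4, 165.0] [0.593 0.4   0.   ]
top knob_mid 0.56 [215.6, 159.3] [0.579 0.059 0.218]
side stone 0.69 [289. 175.] 73 286 297 169 175
side stone 0.6 [300. 202.] 2397 264 327 174 228
side knob_mid 0.53 [410. 220.] 1385 387 431 199 236
side knob_mid 0.42 [298. 198.] 2397 263 328 175 227
side crank 0.58 [286. 190.] 343 280 301 183 205
side stone 0.89 [292.5, 224.0] [0.518 0.074 0.   ]
side crank 0.65 [130.6, 169.7] [ 0.381 -0.579  0.   ]
side knob_mid 0.45 [285.0, 193.7] [0.583 0.05  0.218]
knob guess [0.57814226 0.04926432 0.25      ] side top [0.57638551 0.05032185 0.25      ]
```

```bash
python3 -m creep '0 0 0.04 0 0.087;0.02 -0.035 0.04 0 0.087;0.03 -0.047 0 0 0.087;0.03 -0.047 0 0 0.087;0.03 -0.047 0 0 0.087;0.03 -0.047 0 0 0.087;0.03 -0.047 0 0 0.087;0.03 -0.047 0 0 0.087' && python3 -m creep '0.03 -0.047 0 0 0.087;0.03 -0.047 0 0 0.087;0.03 -0.047 0 0 0.087;0.03 -0.047 0 0 0.087;0.03 -0.047 0 0 0.087;0.02 -0.02 0 0 0.087;0 0 0 0 0.087'
python3 - <<'E'
from h import *
o=get_obs();print(o["time_s"],o["tool_pos"],o["tool_rot"],o["force"])
cv2.imwrite("pics/w1.png",cams.read_camera("wrist")[...,::-1])
for n in("knob_mid","port_line","stone","mill"):
    for r in finder.tip_of(n,"wrist")[:2]: print(n,round(r["p"],2),np.round(r["xy"]),atz("wrist",r["xy"],Z[n]).round(3))
E
```

```text
time_s: 2.4
tool_pos: [0.4279, 0.2904, 0.3029]
tool_rot: [179.9, 0.0, 159.6]
force: [0.5, 0.7, 0.0]
grip_width: 0.0871
grasp_force: 0.0
time_s: 3.28
tool_pos: [0.5978, 0.0343, 0.3023]
tool_rot: [-179.9, 0.0, 159.3]
force: [-0.2, 0.0, -0.3]
grip_width: 0.0871
grasp_force: 0.0
3.275 [0.59782175 0.03428422 0.30228188] [-1.79923024e+02  2.57247102e-02  1.59288783e+02] [-0.22479668  0.00965919 -0.26963526]
knob_mid 0.77 [264. 171.] [0.576 0.057 0.218]
knob_mid 0.33 [151.  71.] [ 0.467 -0.001  0.218]
stone 0.72 [259.  94.] [0.509 0.081 0.   ]
mill 0.6 [264.  98.] [0.517 0.085 0.   ]
```

View pics/w1.png

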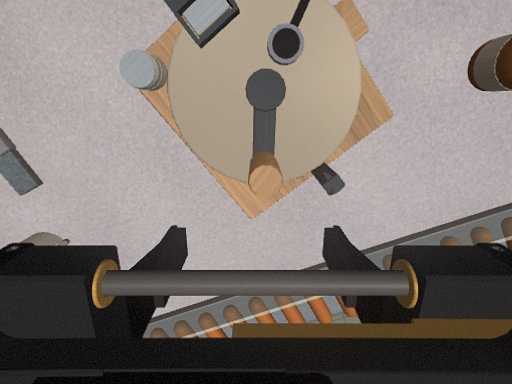

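The wrist view shows the knob top at about (265,181), the hub at (266,90), the port at (286,43) and the pointer post at (328,178).

Run:
```python
from h import *
print(atz("wrist",(265,181.5),.25),atz("wrist",(266,90),.186),atz("wrist",(264,125),.180),atz("wrist",(286,41),.156))
ys=[(168.5,70),(360.5,70)]
print([atz("wrist",p,.142) for p in ys])
```

```text
[0.57593515 0.05671712 0.25      ] [0.51136679 0.08314449 0.186     ] [0.5408838  0.07081627 0.18      ] [0.47538902 0.11781671 0.156     ]
[array([ 0.45667933, -0.00391845,  0.142     ]), array([0.52642231, 0.18453639, 0.142     ])]
```

```bash
python3 -m creep '-0.012 0.012 0 0 0.087;-0.009 0.009 -0.03 0 0.087;0 0 -0.03 0 0.087;0 0 -0.03 0 0.087;0 0 -0.015 0 0.087;0 0 0 0 0.087' && python3 -m creep '0 0 0 0 0.02;0 0 0 0 0.02;0 0 0 0 0.02;0 0 0 0 0.02' 25
python3 - <<'E'
from h import *
o=get_obs();print(o["time_s"],o["tool_pos"],o["force"],o["wrist_torque"],o["grip_width"])
cv2.imwrite("pics/s2.png",cams.read_camera("side")[110:260,200:400,::-1].repeat(3,0).repeat(3,1))
E
```

```text
time_s: 4.28
tool_pos: [0.5751, 0.0589, 0.1971]
tool_rot: [-180.0, -0.1, 159.6]
force: [-0.1, 0.8, 0.2]
grip_width: 0.0868
grasp_force: 0.0
time_s: 4.78
tool_pos: [0.5762, 0.0581, 0.1979]
tool_rot: [180.0, 0.0, 159.6]
force: [-0.2, 0.1, -0.3]
grip_width: 0.0549
grasp_force: 0.0
4.775 [0.57623822 0.0580623  0.19790884] [-0.19023436  0.14818682 -0.25368171] [-0.03719814  0.00067456 -0.0262816 ] 0.05486908915548954
```

View pics/s2.png

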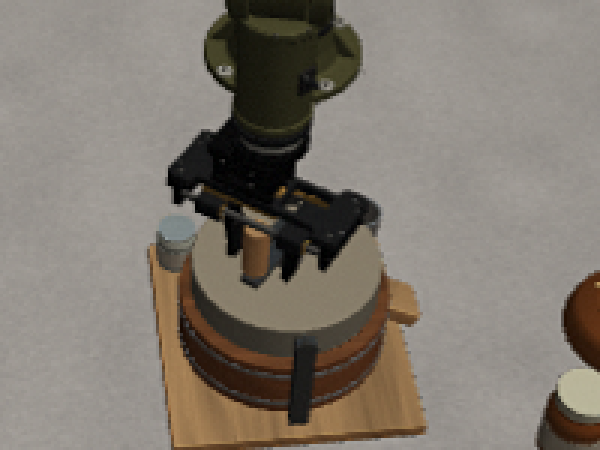

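The knob stands between the pads (side view, around (257,250)) and the fingers are still closing. I'll keep closing.

```bash
python3 -m creep '0 0 0 0 0.02;0 0 0 0 0.02;0 0 0 0 0.02;0 0 0 0 0.02;0 0 0 0 0.02' 25
python3 - <<'E'
from h import *
o=get_obs();print(o["time_s"],o["tool_pos"],o["force"],o["wrist_torque"],o["grip_width"],o["grasp_force"])
for c in("top","side"):
    cams.read_camera(c)
    for n in("knob_mid","port_line"):
        for r in finder.tip_of(n,c)[:2]: print(c,n,round(r["p"],2),np.round(r["xy"]),atz(c,r["xy"],Z[n]).round(3))
E
```

```text
time_s: 5.45
tool_pos: [0.5761, 0.0581, 0.1976]
tool_rot: [180.0, 0.0, 159.6]
force: [0.7, -0.4, -0.0]
grip_width: 0.0274
grasp_force: 25.0
5.45 [0.57608375 0.05809183 0.19758816] [ 0.70248187 -0.42503476 -0.04470564] [-0.02290196 -0.02465022  0.03667642] 0.027426508361826335 24.999973049852997
side knob_mid 0.57 [287. 192.] [0.573 0.053 0.218]
side port_line 0.85 [320. 183.] [0.44  0.148 0.142]
```

```bash
cat > c.py <<'E'
import sys,numpy as np
# start angle, steps(deg...) -> rows on a 70 mm circle, grip kept
a=float(sys.argv[1]);R=.07;s=[float(x) for x in sys.argv[2:]]
c0=R*np.array([np.cos(np.radians(a)),np.sin(np.radians(a))]);acc=c0.copy();o=[]
for d in s:
    a+=d;t=R*np.array([np.cos(np.radians(a)),np.sin(np.radians(a))]);q=np.round(t-acc,4);acc+=q;o.append("%g %g 0 0 0.02"%tuple(q))
print(";".join(o)," end",a)
E
python3 c.py -19 8 16 20 22.5 ; python3 c.py 47.5 22.5 22.5 22.5 22.5;python3 c.py 137.5 22.5 22.5 22.5 22.5;python3 c.py 227.5 22.5 22.5 22.5 22.5
```

```text
0.0025 0.0094 0 0 0.02;0.001 0.0195 0 0 0.02;-0.0062 0.0235 0 0 0.02;-0.0162 0.022 0 0 0.02  end 47.5
-0.0233 0.0142 0 0 0.02;-0.027 0.0041 0 0 0.02;-0.0266 -0.0065 0 0 0.02;-0.022 -0.0161 0 0 0.02  end 137.5
-0.0142 -0.0233 0 0 0.02;-0.0041 -0.027 0 0 0.02;0.0065 -0.0266 0 0 0.02;0.0161 -0.022 0 0 0.02  end 227.5
0.0233 -0.0142 0 0 0.02;0.027 -0.0041 0 0 0.02;0.0266 0.0065 0 0 0.02;0.022 0.0161 0 0 0.02  end 317.5
```

```bash
python3 -m creep '0.0025 0.0094 0 0 0.02;0.001 0.0195 0 0 0.02;-0.0062 0.0235 0 0 0.02;-0.0162 0.022 0 0 0.02' && python3 -m creep '-0.0233 0.0142 0 0 0.02;-0.027 0.0041 0 0 0.02;-0.0266 -0.0065 0 0 0.02;-0.022 -0.0161 0 0 0.02' && python3 -m creep '-0.0142 -0.0233 0 0 0.02;-0.0041 -0.027 0 0 0.02;0.0065 -0.0266 0 0 0.02;0.0161 -0.022 0 0 0.02' && python3 -m creep '0.0233 -0.0142 0 0 0.02;0.027 -0.0041 0 0 0.02;0.0266 0.0065 0 0 0.02;0.022 0.0161 0 0 0.02'
```

```text
time_s: 6.25
tool_pos: [0.5553, 0.1314, 0.1974]
tool_rot: [-179.6, -0.2, 159.5]
force: [-10.1, -11.5, 7.3]
grip_width: 0.0277
grasp_force: 25.0
time_s: 6.75
tool_pos: [0.459, 0.1276, 0.1975]
tool_rot: [-179.9, 0.2, 159.6]
force: [9.3, -6.9, -4.1]
grip_width: 0.0276
grasp_force: 25.0
time_s: 7.25
tool_pos: [0.4601, 0.0283, 0.1975]
tool_rot: [-179.8, -0.3, 159.6]
force: [-3.2, -2.0, -1.0]
grip_width: 0.0273
grasp_force: 25.0
time_s: 7.75
tool_pos: [0.5629, 0.0334, 0.1975]
tool_rot: [-180.0, 0.1, 159.5]
force: [-3.4, 2.4, 4.0]
grip_width: 0.0274
grasp_force: 25.0
```

```bash
python3 c.py 317.5 22.5 22.5 22.5 22.5
python3 -m creep '0.0134 0.0208 0 0 0.02;0.0041 0.027 0 0 0.02;-0.0065 0.0266 0 0 0.02;-0.0161 0.022 0 0 0.02' && python3 -m creep '-0.0233 0.0142 0 0 0.02;-0.027 0.0041 0 0 0.02;-0.0266 -0.0065 0 0 0.02;-0.022 -0.0161 0 0 0.02' && python3 -m creep '-0.0142 -0.0233 0 0 0.02;-0.0041 -0.027 0 0 0.02;0.0065 -0.0266 0 0 0.02;0.0161 -0.022 0 0 0.02' && python3 -m creep '0.0233 -0.0142 0 0 0.02;0.027 -0.0041 0 0 0.02;0.0266 0.0065 0 0 0.02;0.022 0.0161 0 0 0.02'
```

```text
0.0142 0.0233 0 0 0.02;0.0041 0.027 0 0 0.02;-0.0065 0.0266 0 0 0.02;-0.0161 0.022 0 0 0.02  end 407.5
time_s: 8.25
tool_pos: [0.5549, 0.1316, 0.1975]
tool_rot: [-179.8, -0.1, 159.7]
force: [-7.4, -7.3, 6.0]
grip_width: 0.0273
grasp_force: 25.0
time_s: 8.75
tool_pos: [0.4574, 0.1259, 0.1975]
tool_rot: [-179.9, 0.2, 159.7]
force: [9.0, -6.6, -2.6]
grip_width: 0.0274
grasp_force: 25.0
time_s: 9.25
tool_pos: [0.4607, 0.0276, 0.1976]
tool_rot: [180.0, -0.1, 159.7]
force: [3.3, 2.2, -5.5]
grip_width: 0.0274
grasp_force: 25.0
time_s: 9.75
tool_pos: [0.5616, 0.0318, 0.1975]
tool_rot: [-180.0, 0.0, 159.5]
force: [-3.2, 1.7, 4.2]
grip_width: 0.028
grasp_force: 25.0
```

```bash
cat > ph.py <<'E'
from h import *
import sys
C=np.array([.5125,.078])
for c in sys.argv[1:]:
    t=get_obs()["time_s"];im=cams.read_camera(c)
    cv2.imwrite(f"pics/{c}_{t:.2f}.png",im[...,::-1])
    for n in("port_line",):
        for r in finder.tip_of(n,c)[:2]:
            p=atz(c,r["xy"],.142)[:2]-C;print(c,t,n,round(r["p"],2),np.round(r["xy"]),"ang",np.degrees(np.arctan2(p[1],p[0])).round(1),"r",np.hypot(*p).round(3))
print(get_obs()["time_s"])
E
python3 ph.py side top; python3 c.py 317.5 24 24 24 24 24 24 24 24
```

```text
side 9.75 port_line 0.72 [310. 176.] ang 162.9 r 0.104
9.95
0.0148 0.0251 0 0 0.02;0.0033 0.0289 0 0 0.02;-0.0088 0.0278 0 0 0.02;-0.0193 0.0218 0 0 0.02;-0.0265 0.012 0 0 0.02;-0.0291 0.0003 0 0 0.02;-0.0267 -0.0116 0 0 0.02;-0.0196 -0.0215 0 0 0.02  end 509.5
```

```bash
cat > pol.py <<'E'
from h import *
CC=dict(top=(.515,.076),side=(.514,.076))
def polar(im,c):
    cal=cams.calibration(c);E=np.array(cal["extrinsics"]);K=np.array([[cal["fx"],0,cal["cx"]],[0,cal["fy"],cal["cy"]],[0,0,1.]])
    th=np.radians(np.arange(360));r=np.arange(.04,.112,.002)
    R,T=np.meshgrid(r,th,indexing="ij")
    P=np.stack([CC[c][0]+R*np.cos(T),CC[c][1]+R*np.sin(T),0*R+.142],-1).reshape(-1,3)
    q=cv2.projectPoints(P,cv2.Rodrigues(E[:3,:3])[0],E[:3,3],K,np.array([cal["k1"],0,0,0,0.]))[0].reshape(R.shape+(2,)).astype(np.float32)
    return cv2.remap(im,q[...,0],q[...,1],cv2.INTER_LINEAR)
def line(im,c):
    g=cv2.cvtColor(polar(im,c),cv2.COLOR_BGR2GRAY).astype(float)[15:28] # r .07-.094
    m=cv2.blur(np.hstack([g,g,g]),(5,1))[:,360:720]
    s=np.minimum(np.roll(m,10,1),np.roll(m,-10,1))-m
    s=np.percentile(s,25,axis=0)
    k=np.argsort(-s)[:1]
    k=int(k[0]);w=np.arange(k-6,k+7);v=np.maximum(s[w%360],0);return round(float((w*v).sum()/v.sum()),1),round(s[k],1)
E
python3 - <<'E'
from pol import *
import glob
S=[]
for f in sorted(glob.glob("pics/*.png")):
    b=f[5:-4];c="top" if b.startswith("top") else "side" if b.startswith("side") else None
    if c:
        im=cv2.imread(f);print(b,line(im,c));S.append(cv2.resize(polar(im,c),(720,108)))
cv2.imwrite("pics/pp.png",np.vstack(S))
E
```

```text
side0 (135.6, np.float64(86.8))
side_9.75 (158.1, np.float64(7.6))
top0 (134.5, np.float64(56.2))
top_9.85 (301.4, np.float64(3.6))
```

View pics/pp.png

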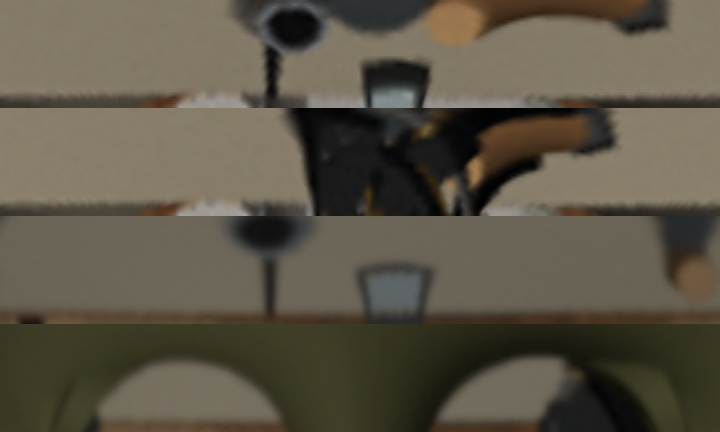

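```bash
cat > snap.py <<'E'
from pol import *
t=get_obs()["time_s"];im=cams.read_camera("side")[...,::-1].copy();cv2.imwrite(f"pics/side_{t:.3f}.png",im);print(t,line(im,"side"),get_obs()["time_s"])
E
for a in 149.5 341.5 173.5 5.5 197.5 29.5 221.5;do python3 c.py $a 24 24 24 24 24 24 24 24;done
```

```text
-0.0092 -0.0276 0 0 0.02;0.0028 -0.029 0 0 0.02;0.0143 -0.0253 0 0 0.02;0.0234 -0.0173 0 0 0.02;0.0284 -0.0063 0 0 0.02;0.0285 0.0058 0 0 0.02;0.0237 0.0169 0 0 0.02;0.0148 0.0251 0 0 0.02  end 341.5
0.0033 0.0289 0 0 0.02;-0.0088 0.0278 0 0 0.02;-0.0192 0.0218 0 0 0.02;-0.0265 0.0121 0 0 0.02;-0.0291 0.0002 0 0 0.02;-0.0267 -0.0116 0 0 0.02;-0.0197 -0.0215 0 0 0.02;-0.0092 -0.0276 0 0 0.02  end 533.5
0.0028 -0.029 0 0 0.02;0.0143 -0.0253 0 0 0.02;0.0234 -0.0173 0 0 0.02;0.0284 -0.0063 0 0 0.02;0.0286 0.0058 0 0 0.02;0.0237 0.0169 0 0 0.02;0.0147 0.0251 0 0 0.02;0.0033 0.0289 0 0 0.02  end 365.5
-0.0088 0.0278 0 0 0.02;-0.0192 0.0218 0 0 0.02;-0.0265 0.012 0 0 0.02;-0.0291 0.0003 0 0 0.02;-0.0267 -0.0116 0 0 0.02;-0.0197 -0.0215 0 0 0.02;-0.0092 -0.0276 0 0 0.02;0.0028 -0.029 0 0 0.02  end 197.5
0.0143 -0.0253 0 0 0.02;0.0234 -0.0173 0 0 0.02;0.0284 -0.0063 0 0 0.02;0.0286 0.0058 0 0 0.02;0.0237 0.0169 0 0 0.02;0.0147 0.025 0 0 0.02;0.0033 0.029 0 0 0.02;-0.0087 0.0277 0 0 0.02  end 389.5
-0.0193 0.0218 0 0 0.02;-0.0265 0.0121 0 0 0.02;-0.0291 0.0002 0 0 0.02;-0.0267 -0.0116 0 0 0.02;-0.0196 -0.0214 0 0 0.02;-0.0093 -0.0276 0 0 0.02;0.0028 -0.029 0 0 0.02;0.0143 -0.0254 0 0 0.02  end 221.5
0.0234 -0.0173 0 0 0.02;0.0284 -0.0063 0 0 0.02;0.0285 0.0058 0 0 0.02;0.0237 0.0169 0 0 0.02;0.0148 0.0251 0 0 0.02;0.0033 0.0289 0 0 0.02;-0.0087 0.0278 0 0 0.02;-0.0193 0.0218 0 0 0.02  end 413.5
```

```bash
python3 -m creep '0.015 0.0233 0 0 0.02;0.0033 0.0289 0 0 0.02;-0.0088 0.0278 0 0 0.02;-0.0193 0.0218 0 0 0.02;-0.0265 0.012 0 0 0.02;-0.0291 0.0003 0 0 0.02;-0.0267 -0.0116 0 0 0.02;-0.0196 -0.0215 0 0 0.02' && python3 snap.py && python3 -m creep '-0.0092 -0.0276 0 0 0.02;0.0028 -0.029 0 0 0.02;0.0143 -0.0253 0 0 0.02;0.0234 -0.0173 0 0 0.02;0.0284 -0.0063 0 0 0.02;0.0285 0.0058 0 0 0.02;0.0237 0.0169 0 0 0.02;0.0148 0.0251 0 0 0.02' && python3 snap.py && python3 -m creep '0.0033 0.0289 0 0 0.02;-0.0088 0.0278 0 0 0.02;-0.0192 0.0218 0 0 0.02;-0.0265 0.0121 0 0 0.02;-0.0291 0.0002 0 0 0.02;-0.0267 -0.0116 0 0 0.02;-0.0197 -0.0215 0 0 0.02;-0.0092 -0.0276 0 0 0.02' && python3 snap.py
```

```text
time_s: 10.95
tool_pos: [0.4478, 0.1127, 0.1975]
tool_rot: [180.0, 0.1, 159.7]
force: [10.3, -4.3, -3.2]
grip_width: 0.0277
grasp_force: 25.0
10.95 (292.2, np.float64(99.0)) 11.0
time_s: 12.0
tool_pos: [0.5754, 0.0555, 0.1975]
tool_rot: [-180.0, -0.1, 159.5]
force: [-7.0, 1.7, 3.8]
grip_width: 0.0275
grasp_force: 25.0
12.0 (63.7, np.float64(98.0)) 12.05
time_s: 13.05
tool_pos: [0.4391, 0.0849, 0.1976]
tool_rot: [179.9, 0.1, 159.7]
force: [12.8, -1.5, -8.6]
grip_width: 0.0273
grasp_force: 25.0
13.05 (nan, np.float64(0.0)) 13.1pol.py:16: RuntimeWarning: invalid value encountered in scalar divide
  k=int(k[0]);w=np.arange(k-6,k+7);v=np.maximum(s[w%360],0);return round(float((w*v).sum()/v.sum()),1),round(s[k],1)
```

```bash
cat > sim.py <<'E'
import numpy as np
def run(f,m,segs,w0=0,th0=134.5,dt=.0025):
    # segs: (duration, crank deg/s) ; returns t, th(deg), w
    J=.023*m;w=w0;th=np.radians(th0);T=[0];A=[th];W=[w];t=0
    for d,c in segs:
        for _ in range(int(round(d/dt))):
            tq=.035*(np.radians(c)-w)
            if w<=1e-6 and abs(tq)<f: w=0
            else: w=w+dt*(tq-f*np.sign(w if w>1e-6 else tq))/J; w=max(w,0)
            th+=w*dt;t+=dt;T.append(t);A.append(th);W.append(w)
    return np.array(T),np.degrees(A),np.array(W)
E
python3 - <<'E'
from sim import *
# start at 5.55?: state at grip end 5.75 first rows
segs=[(.125,64),(.125,128),(.125,160)]+[(.125*29-.0,180)]
segs=[(.125,64),(.125,128),(.125,160),(.125*13,180),(2.0,180),(.2,0)]
base=5.75
for m in(.7,.85,1,1.2,1.4):
    for f in np.arange(.030,.042,.002):
        T,A,W=run(f,m,segs+[(1,192),(.05,0),(1,192),(.05,0)]);T+=base
        a,b=np.interp([10.95,12.0],T,A);w=np.interp([10.95,12.0],T,W)
        print(m,round(f,3),(a%360).round(1),(b-a).round(1),w.round(2),int(a//360))
E
```

```text
0.7 0.03 346.2 137.9 [2.34 2.44] 1
0.7 0.032 330.6 134.5 [2.29 2.38] 1
0.7 0.034 315.1 131.1 [2.23 2.33] 1
0.7 0.036 299.6 127.6 [2.17 2.27] 1
0.7 0.038 284.1 124.2 [2.12 2.21] 1
0.7 0.04 268.7 120.8 [2.06 2.15] 1
0.7 0.042 253.6 117.3 [2.  2.1] 1
0.85 0.03 334.3 136.8 [2.3  2.42] 1
0.85 0.032 319.1 133.3 [2.24 2.36] 1
0.85 0.034 303.9 129.9 [2.19 2.3 ] 1
0.85 0.036 288.7 126.4 [2.13 2.25] 1
0.85 0.038 273.5 123.0 [2.07 2.19] 1
0.85 0.04 258.5 119.6 [2.02 2.13] 1
0.85 0.042 243.7 116.1 [1.96 2.07] 1
1 0.03 322.6 135.7 [2.27 2.39] 1
1 0.032 307.7 132.2 [2.21 2.34] 1
1 0.034 292.8 128.8 [2.15 2.28] 1
1 0.036 277.9 125.4 [2.1  2.22] 1
1 0.038 263.0 121.9 [2.04 2.17] 1
1 0.04 248.3 118.5 [1.98 2.11] 1
1 0.042 233.9 115.0 [1.92 2.05] 1
1.2 0.03 307.0 134.4 [2.23 2.37] 1
1.2 0.032 292.6 131.0 [2.18 2.31] 1
1.2 0.034 278.1 127.5 [2.12 2.25] 1
1.2 0.036 263.7 124.1 [2.06 2.2 ] 1
1.2 0.038 249.2 120.7 [2.01 2.14] 1
1.2 0.04 235.0 117.2 [1.95 2.08] 1
1.2 0.042 220.9 113.8 [1.89 2.02] 1
1.4 0.03 291.6 133.3 [2.21 2.34] 1
1.4 0.032 277.6 129.9 [2.15 2.29] 1
1.4 0.034 263.6 126.4 [2.09 2.23] 1
1.4 0.036 249.5 123.0 [2.04 2.17] 1
1.4 0.038 235.5 119.6 [1.98 2.11] 1
1.4 0.04 221.6 116.1 [1.92 2.06] 1
1.4 0.042 208.0 112.7 [1.87 2.  ] 1
```

```bash
s="21.75 21.75 21.75 21.75 21.75 21.75 21.75 21.75"; for a in 173.5 347.5 161.5 335.5;do python3 c.py $a $s;done
```

```text
0.002 -0.0263 0 0 0.02;0.0116 -0.0238 0 0 0.02;0.0196 -0.0177 0 0 0.02;0.0248 -0.0092 0 0 0.02;0.0264 0.0007 0 0 0.02;0.0243 0.0103 0 0 0.02;0.0187 0.0187 0 0 0.02;0.0105 0.0242 0 0 0.02  end 347.5
0.0007 0.0264 0 0 0.02;-0.009 0.0248 0 0 0.02;-0.0177 0.0197 0 0 0.02;-0.0236 0.0117 0 0 0.02;-0.0264 0.0021 0 0 0.02;-0.0252 -0.0077 0 0 0.02;-0.0206 -0.0166 0 0 0.02;-0.0129 -0.023 0 0 0.02  end 521.5
-0.0035 -0.0262 0 0 0.02;0.0064 -0.0256 0 0 0.02;0.0155 -0.0214 0 0 0.02;0.0223 -0.0141 0 0 0.02;0.026 -0.0049 0 0 0.02;0.0259 0.0051 0 0 0.02;0.0222 0.0143 0 0 0.02;0.0153 0.0216 0 0 0.02  end 335.5
0.0062 0.0257 0 0 0.02;-0.0037 0.0261 0 0 0.02;-0.0132 0.0229 0 0 0.02;-0.0207 0.0164 0 0 0.02;-0.0253 0.0076 0 0 0.02;-0.0263 -0.0024 0 0 0.02;-0.0236 -0.0119 0 0 0.02;-0.0174 -0.0198 0 0 0.02  end 509.5
```

```bash
python3 -m creep '0.003 -0.0263 0 0 0.02;0.0116 -0.0238 0 0 0.02;0.0196 -0.0177 0 0 0.02;0.0248 -0.0092 0 0 0.02;0.0264 0.0007 0 0 0.02;0.0243 0.0103 0 0 0.02;0.0187 0.0187 0 0 0.02;0.0105 0.0242 0 0 0.02' && python3 -m creep '0.0007 0.0264 0 0 0.02;-0.009 0.0248 0 0 0.02;-0.0177 0.0197 0 0 0.02;-0.0236 0.0117 0 0 0.02;-0.0264 0.0021 0 0 0.02;-0.0252 -0.0077 0 0 0.02;-0.0206 -0.0166 0 0 0.02;-0.0129 -0.023 0 0 0.02' && python3 snap.py && python3 -m creep '-0.0035 -0.0262 0 0 0.02;0.0064 -0.0256 0 0 0.02;0.0155 -0.0214 0 0 0.02;0.0223 -0.0141 0 0 0.02;0.026 -0.0049 0 0 0.02;0.0259 0.0051 0 0 0.02;0.0222 0.0143 0 0 0.02;0.0153 0.0216 0 0 0.02' && python3 -m creep '0.0062 0.0257 0 0 0.02;-0.0037 0.0261 0 0 0.02;-0.0132 0.0229 0 0 0.02;-0.0207 0.0164 0 0 0.02;-0.0253 0.0076 0 0 0.02;-0.0263 -0.0024 0 0 0.02;-0.0236 -0.0119 0 0 0.02;-0.0174 -0.0198 0 0 0.02' && python3 snap.py
s="21.75 21.75 21.75 21.75 21.75 21.75 21.75 21.75"; for a in 149.5 323.5 137.5 311.5 125.5 299.5 113.5 287.5;do python3 c.py $a $s;done
```

```text
time_s: 14.1
tool_pos: [0.5776, 0.0632, 0.1975]
tool_rot: [-180.0, -0.2, 159.6]
force: [-9.3, 1.7, 6.5]
grip_width: 0.0273
grasp_force: 25.0
time_s: 15.1
tool_pos: [0.4424, 0.1002, 0.1975]
tool_rot: [179.9, -0.0, 159.8]
force: [4.5, -0.9, -3.1]
grip_width: 0.0277
grasp_force: 25.0
15.1 (89.4, np.float64(96.8)) 15.15
time_s: 16.15
tool_pos: [0.5732, 0.0497, 0.1974]
tool_rot: [180.0, -0.2, 159.6]
force: [-11.6, 4.5, 9.4]
grip_width: 0.0273
grasp_force: 25.0
time_s: 17.15
tool_pos: [0.4487, 0.1139, 0.1976]
tool_rot: [179.9, -0.0, 159.8]
force: [1.1, -0.5, 0.1]
grip_width: 0.0276
grasp_force: 25.0
17.15 (329.3, np.float64(100.2)) 17.2
-0.0089 -0.0249 0 0 0.02;0.001 -0.0264 0 0 0.02;0.0107 -0.0241 0 0 0.02;0.0189 -0.0185 0 0 0.02;0.0244 -0.0102 0 0 0.02;0.0264 -0.0004 0 0 0.02;0.0246 0.0094 0 0 0.02;0.0195 0.0179 0 0 0.02  end 323.5
0.0114 0.0238 0 0 0.02;0.0018 0.0264 0 0 0.02;-0.0081 0.0251 0 0 0.02;-0.0168 0.0204 0 0 0.02;-0.0232 0.0126 0 0 0.02;-0.0263 0.0032 0 0 0.02;-0.0255 -0.0068 0 0 0.02;-0.0212 -0.0158 0 0 0.02  end 497.5
-0.0139 -0.0225 0 0 0.02;-0.0045 -0.026 0 0 0.02;0.0055 -
[... 442 characters left out ...]
0.0192 0 0 0.02;0.0239 -0.0111 0 0 0.02;0.0264 -0.0014 0 0 0.02;0.025 0.0084 0 0 0.02  end 299.5
0.0201 0.0171 0 0 0.02;0.0124 0.0234 0 0 0.02;0.0028 0.0262 0 0 0.02;-0.0071 0.0255 0 0 0.02;-0.0161 0.0209 0 0 0.02;-0.0226 0.0136 0 0 0.02;-0.0261 0.0042 0 0 0.02;-0.0258 -0.0058 0 0 0.02  end 473.5
-0.0218 -0.0149 0 0 0.02;-0.0147 -0.0219 0 0 0.02;-0.0056 -0.0259 0 0 0.02;0.0044 -0.026 0 0 0.02;0.0138 -0.0226 0 0 0.02;0.0211 -0.0158 0 0 0.02;0.0255 -0.0069 0 0 0.02;0.0263 0.003 0 0 0.02  end 287.5
0.0232 0.0126 0 0 0.02;0.017 0.0202 0 0 0.02;0.0082 0.0251 0 0 0.02;-0.0017 0.0264 0 0 0.02;-0.0113 0.0239 0 0 0.02;-0.0194 0.0179 0 0 0.02;-0.0246 0.0095 0 0 0.02;-0.0264 -0.0002 0 0 0.02  end 461.5
```

```bash
python3 -m creep '-0.0097 -0.0249 0 0 0.02;0.001 -0.0264 0 0 0.02;0.0107 -0.0241 0 0 0.02;0.0189 -0.0185 0 0 0.02;0.0244 -0.0102 0 0 0.02;0.0264 -0.0004 0 0 0.02;0.0246 0.0094 0 0 0.02;0.0195 0.0179 0 0 0.02' && python3 -m creep '0.0114 0.0238 0 0 0.02;0.0018 0.0264 0 0 0.02;-0.0081 0.0251 0 0 0.02;-0.0168 0.0204 0 0 0.02;-0.0232 0.0126 0 0 0.02;-0.0263 0.0032 0 0 0.02;-0.0255 -0.0068 0 0 0.02;-0.0212 -0.0158 0 0 0.02' && python3 -m creep '-0.0139 -0.0225 0 0 0.02;-0.0045 -0.026 0 0 0.02;0.0055 -0.0259 0 0 0.02;0.0146 -0.022 0 0 0.02;0.0217 -0.015 0 0 0.02;0.0258 -0.0058 0 0 0.02;0.0261 0.004 0 0 0.02;0.0227 0.0135 0 0 0.02' && python3 -m creep '0.0161 0.0209 0 0 0.02;0.0073 0.0254 0 0 0.02;-0.0028 0.0263 0 0 0.02;-0.0122 0.0234 0 0 0.02;-0.02 0.0172 0 0 0.02;-0.025 0.0085 0 0 0.02;-0.0264 -0.0013 0 0 0.02;-0.024 -0.011 0 0 0.02' && python3 -m creep '-0.0182 -0.0191 0 0 0.02;-0.0099 -0.0245 0 0 0.02;-0 -0.0264 0 0 0.02;0.0097 -0.0246 0 0 0.02;0.0182 -0.0192 0 0 0.02;0.0239 -0.0111 0 0 0.02;0.0264 -0.0014 0 0 0.02;0.025 0.0084 0 0 0.02' && python3 -m creep '0.0201 0.0171 0 0 0.02;0.0124 0.0234 0 0 0.02;0.0028 0.0262 0 0 0.02;-0.0071 0.0255 0 0 0.02;-0.0161 0.0209 0 0 0.02;-0.0226 0.0136 0 0 0.02;-0.0261 0.0042 0 0 0.02;-0.0258 -0.0058 0 0 0.02' && python3 -m creep '-0.0218 -0.0149 0 0 0.02;-0.0147 -0.0219 0 0 0.02;-0.0056 -0.0259 0 0 0.02;0.0044 -0.026 0 0 0.02;0.0138 -0.0226 0 0 0.02;0.0211 -0.0158 0 0 0.02;0.0255 -0.0069 0 0 0.02;0.0263 0.003 0 0 0.02' && python3 -m creep '0.0232 0.0126 0 0 0.02;0.017 0.0202 0 0 0.02;0.0082 0.0251 0 0 0.02;-0.0017 0.0264 0 0 0.02;-0.0113 0.0239 0 0 0.02;-0.0194 0.0179 0 0 0.02;-0.0246 0.0095 0 0 0.02;-0.0264 -0.0002 0 0 0.02'
s="21.75 21.75 21.75 21.75 21.75 21.75 21.75 21.75"; python3 c.py 101.5 $s
python3 - <<'E'
from sim import *
f=.921*.035
T,A,W=run(f,1,[(.05,0),(8,174)],w0=2.14,th0=329.3);print(A[-1]%360,W[-1])
E
```

```text
time_s: 18.2
tool_pos: [0.5658, 0.0369, 0.1974]
tool_rot: [180.0, -0.2, 159.6]
force: [-9.1, 5.5, 11.0]
grip_width: 0.027
grasp_force: 25.0
time_s: 19.2
tool_pos: [0.4571, 0.1254, 0.1975]
tool_rot: [179.9, 0.0, 159.7]
force: [2.9, -2.0, 0.5]
grip_width: 0.0277
grasp_force: 25.0
time_s: 20.2
tool_pos: [0.5563, 0.0262, 0.1973]
tool_rot: [179.9, -0.1, 159.6]
force: [-10.5, 7.9, 17.8]
grip_width: 0.0276
grasp_force: 25.0
time_s: 21.2
tool_pos: [0.4684, 0.1354, 0.1975]
tool_rot: [180.0, 0.1, 159.7]
force: [0.2, -0.2, 7.1]
grip_width: 0.027
grasp_force: 25.0
time_s: 22.2
tool_pos: [0.5449, 0.0186, 0.1977]
tool_rot: [179.8, -0.1, 159.6]
force: [-8.5, 12.1, 22.7]
grip_width: 0.028
grasp_force: 25.0
time_s: 23.2
tool_pos: [0.4814, 0.1433, 0.1978]
tool_rot: [179.9, 0.1, 159.7]
force: [-1.2, -0.7, 13.4]
grip_width: 0.0274
grasp_force: 25.0
time_s: 24.2
tool_pos: [0.5315, 0.0122, 0.1977]
tool_rot: [179.8, -0.0, 159.7]
force: [-6.1, 10.2, 20.7]
grip_width: 0.0272
grasp_force: 25.0
time_s: 25.2
tool_pos: [0.4956, 0.1475, 0.1978]
tool_rot: [179.9, 0.1, 159.7]
force: [-0.8, -1.1, 13.6]
grip_width: 0.0275
grasp_force: 25.0
-0.0244 -0.0101 0 0 0.02;-0.019 -0.0183 0 0 0.02;-0.0108 -0.0242 0 0 0.02;-0.0011 -0.0263 0 0 0.02;0.0088 -0.025 0 0 0.02;0.0174 -0.0199 0 0 0.02;0.0235 -0.012 0 0 0.02;0.0263 -0.0025 0 0 0.02  end 275.5
217.41122975585517 2.115871886727901
```

```bash
python3 -m creep '-0.0244 -0.0091 0.002 0 0.02;-0.019 -0.0183 0 0 0.02;-0.0108 -0.0242 0 0 0.02;-0.0011 -0.0263 0 0 0.02;0.0088 -0.025 0 0 0.02;0.0174 -0.0199 0 0 0.02;0.0235 -0.012 0 0 0.02;0.0263 -0.0025 0 0 0.02' && python3 snap.py
python3 - <<'E'
from sim import *
T,A,W=run(.921*.035,1,[(.05,0),(9,174)],w0=2.14,th0=329.3);print(A[-1]%360,W[-1])
from pol import *
for n,c,p in(("a","top",(201,145)),):print(atz(c,p,.153))
im=cv2.imread("pics/top0.png");cv2.imwrite("pics/ptr.png",cv2.resize(im[130:230,160:270],None,fx=5,fy=5))
E
```

```text
time_s: 26.2
tool_pos: [0.515, 0.0088, 0.198]
tool_rot: [179.8, -0.2, 159.6]
force: [-4.5, 6.6, 11.8]
grip_width: 0.0277
grasp_force: 25.0
26.2 (342.9, np.float64(103.8)) 26.25
338.64178713700426 2.115872678214688
[0.6326333  0.10942974 0.153     ]
```

View pics/ptr.png

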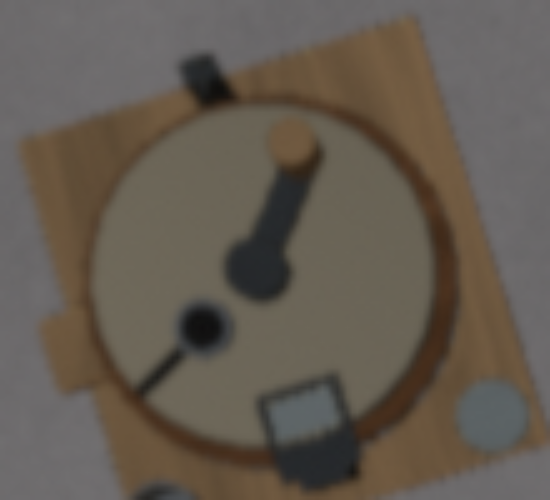

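```bash
s="12.5 12.5 12.5 12.5 12.5 12.5 12.5 12.5";for a in 275.5 15.5 115.5 215.5 315.5 55.5;do python3 c.py $a $s;done
python3 - <<'E'
from pol import *
f=lambda x,y:atz("top",(160+x/5,130+y/5),.018)[:2]
for a,b in(((125,500),(20,140)),((550,440),(415,15))):
    d=f(*b)-f(*a);print(np.degrees(np.arctan2(d[1],d[0])))
d=f(20,140)-f(410,15);print(np.degrees(np.arctan2(d[1],d[0]))-90)
p=atz("top",(160+228/5,130+98/5),.15)[:2]-np.array(CC["top"]);print(np.degrees(np.arctan2(p[1],p[0])),np.hypot(*p))
E
```

```text
0.0149 0.0031 0 0 0.02;0.0139 0.0063 0 0 0.02;0.0122 0.0091 0 0 0.02;0.01 0.0115 0 0 0.02;0.0072 0.0135 0 0 0.02;0.0041 0.0146 0 0 0.02;0.0009 0.0152 0 0 0.02;-0.0025 0.0151 0 0 0.02  end 375.5
-0.0056 0.0142 0 0 0.02;-0.0086 0.0126 0 0 0.02;-0.0111 0.0104 0 0 0.02;-0.0131 0.0078 0 0 0.02;-0.0145 0.0048 0 0 0.02;-0.0152 0.0015 0 0 0.02;-0.0151 -0.0018 0 0 0.02;-0.0144 -0.005 0 0 0.02  end 115.5
-0.013 -0.008 0 0 0.02;-0.0109 -0.0107 0 0 0.02;-0.0083 -0.0127 0 0 0.02;-0.0054 -0.0143 0 0 0.02;-0.0022 -0.015 0 0 0.02;0.0011 -0.0152 0 0 0.02;0.0044 -0.0146 0 0 0.02;0.0074 -0.0133 0 0 0.02  end 215.5
0.0101 -0.0114 0 0 0.02;0.0124 -0.0089 0 0 0.02;0.014 -0.006 0 0 0.02;0.015 -0.0028 0 0 0.02;0.0152 0.0004 0 0 0.02;0.0148 0.0038 0 0 0.02;0.0136 0.0068 0 0 0.02;0.0118 0.0097 0 0 0.02  end 315.5
0.0094 0.012 0 0 0.02;0.0067 0.0137 0 0 0.02;0.0035 0.0148 0 0 0.02;0.0002 0.0153 0 0 0.02;-0.0032 0.0149 0 0 0.02;-0.0062 0.0139 0 0 0.02;-0.0091 0.0122 0 0 0.02;-0.0116 0.01 0 0 0.02  end 415.5
-0.0134 0.0072 0 0 0.02;-0.0147 0.0042 0 0 0.02;-0.0152 0.0008 0 0 0.02;-0.0151 -0.0024 0 0 0.02;-0.0141 -0.0057 0 0 0.02;-0.0126 -0.0086 0 0 0.02;-0.0105 -0.0111 0 0 0.02;-0.0077 -0.0131 0 0 0.02  end 155.5
17.115400798859547
17.48746469855548
17.793041338790232
10.700144562078789 0.1058553317491025
```

```bash
python3 -m creep '0.0149 0.0031 0 0 0.02;0.0139 0.0063 0 0 0.02;0.0122 0.0091 0 0 0.02;0.01 0.0115 0 0 0.02;0.0072 0.0135 0 0 0.02;0.0041 0.0146 0 0 0.02;0.0009 0.0152 0 0 0.02;-0.0025 0.0151 0 0 0.02' && python3 -m creep '-0.0056 0.0142 0 0 0.02;-0.0086 0.0126 0 0 0.02;-0.0111 0.0104 0 0 0.02;-0.0131 0.0078 0 0 0.02;-0.0145 0.0048 0 0 0.02;-0.0152 0.0015 0 0 0.02;-0.0151 -0.0018 0 0 0.02;-0.0144 -0.005 0 0 0.02' && python3 snap.py
python3 - <<'E'
from sim import *
for m in(.7,1,1.4):
    T,A,W=run(.921*.035,m,[(.05,0),(2,100)],w0=2.12,th0=342.9-360);print(A[-1]%360,W[-1])
E
```

```text
time_s: 27.25
tool_pos: [0.5762, 0.0972, 0.1984]
tool_rot: [-179.9, -0.1, 159.6]
force: [-1.8, -0.3, -19.6]
grip_width: 0.0275
grasp_force: 25.0
time_s: 28.25
tool_pos: [0.4774, 0.1411, 0.1984]
tool_rot: [180.0, -0.2, 159.6]
force: [-0.8, 1.7, -19.3]
grip_width: 0.0274
grasp_force: 25.0
28.25 (133.1, np.float64(8.2)) 28.3
108.35697154788204 0.8368771167153483
121.41463289876256 0.8751565049640914
136.07123508876896 0.9529876101835136
```

```bash
python3 -m creep '-0.013 -0.008 -0.001 0 0.02;-0.0109 -0.0107 0 0 0.02;-0.0083 -0.0127 0 0 0.02;-0.0054 -0.0143 0 0 0.02;-0.0022 -0.015 0 0 0.02;0.0011 -0.0152 0 0 0.02;0.0044 -0.0146 0 0 0.02;0.0074 -0.0133 0 0 0.02' && python3 -m creep '0.0101 -0.0114 0 0 0.02;0.0124 -0.0089 0 0 0.02;0.014 -0.006 0 0 0.02;0.015 -0.0028 0 0 0.02;0.0152 0.0004 0 0 0.02;0.0148 0.0038 0 0 0.02;0.0136 0.0068 0 0 0.02;0.0118 0.0097 0 0 0.02' && python3 snap.py && python3 -m creep '0.0094 0.012 0 0 0.02;0.0067 0.0137 0 0 0.02;0.0035 0.0148 0 0 0.02;0.0002 0.0153 0 0 0.02;-0.0032 0.0149 0 0 0.02;-0.0062 0.0139 0 0 0.02;-0.0091 0.0122 0 0 0.02;-0.0116 0.01 0 0 0.02' && python3 snap.py
```

```text
time_s: 29.3
tool_pos: [0.453, 0.0359, 0.1984]
tool_rot: [179.8, -0.0, 159.4]
force: [4.5, 3.1, -20.3]
grip_width: 0.0276
grasp_force: 25.0
time_s: 30.3
tool_pos: [0.5593, 0.03, 0.1984]
tool_rot: [-180.0, -0.1, 159.6]
force: [-3.0, 3.0, -9.9]
grip_width: 0.0276
grasp_force: 25.0
30.3 (159.8, np.float64(11.8)) 30.35
time_s: 31.35
tool_pos: [0.5492, 0.1357, 0.1985]
tool_rot: [-180.0, 0.1, 159.5]
force: [-1.3, -2.3, -14.6]
grip_width: 0.0273
grasp_force: 25.0
31.35 (309.1, np.float64(100.6)) 31.4
```

```bash
python3 -m creep '-0.0134 0.0072 0 0 0.02;-0.0147 0.0042 0 0 0.02;-0.0152 0.0008 0 0 0.02;-0.0151 -0.0024 0 0 0.02' && python3 snap.py
python3 - <<'E'
from sim import *
for m in(.8,1,1.2,1.4):
  for f in(.02,.026):
    T,A,W=run(f,m,[(.05,0),(.5,100),(.05,0)],w0=1.02,th0=309.1);n=len(A)-21
    for k in(0,1,2):
        T2,A2,_=run(f,m,[(.125*k,100),(2,0)],w0=W[-1],th0=A[-1]);print(m,f,A[n].round(1),W[n].round(2),k,A2[-1].round(1))
E
python3 c.py 105.5 12.5 8 4 0;python3 c.py 105.5 8 4 0
```

```text
time_s: 31.9
tool_pos: [0.4908, 0.1462, 0.1984]
tool_rot: [179.8, 0.1, 159.5]
force: [0.4, 1.7, -13.6]
grip_width: 0.0276
grasp_force: 25.0
31.9 (336.6, np.float64(105.2)) 31.95
0.8 0.02 339.9 1.06 0 353.7
0.8 0.02 339.9 1.06 1 361.4
0.8 0.02 339.9 1.06 2 369.4
0.8 0.026 337.9 0.95 0 347.9
0.8 0.026 337.9 0.95 1 354.5
0.8 0.026 337.9 0.95 2 361.2
1 0.02 340.1 1.05 0 357.0
1 0.02 340.1 1.05 1 364.8
1 0.02 340.1 1.05 2 372.7
1 0.026 338.3 0.95 0 351.0
1 0.026 338.3 0.95 1 357.6
1 0.026 338.3 0.95 2 364.3
1.2 0.02 340.2 1.04 0 360.3
1.2 0.02 340.2 1.04 1 368.1
1.2 0.02 340.2 1.04 2 376.1
1.2 0.026 338.7 0.95 0 353.9
1.2 0.026 338.7 0.95 1 360.7
1.2 0.026 338.7 0.95 2 367.4
1.4 0.02 340.3 1.04 0 363.6
1.4 0.02 340.3 1.04 1 371.5
1.4 0.02 340.3 1.04 2 379.4
1.4 0.026 338.9 0.96 0 356.9
1.4 0.026 338.9 0.96 1 363.7
1.4 0.026 338.9 0.96 2 370.5
-0.0142 -0.0056 0 0 0.02;-0.0082 -0.0052 0 0 0.02;-0.0039 -0.003 0 0 0.02;0 -0 0 0 0.02  end 130.0
-0.0092 -0.0033 0 0 0.02;-0.0044 -0.0021 0 0 0.02;-0 0 0 0 0.02  end 117.5
```

```bash
python3 c.py 105.5 12.5 12.5 12.5 8 4
```

```text
-0.0142 -0.0056 0 0 0.02;-0.0126 -0.0086 0 0 0.02;-0.0104 -0.0111 0 0 0.02;-0.0053 -0.0082 0 0 0.02;-0.0022 -0.0044 0 0 0.02  end 155.0
```

```bash
python3 -m creep '-0.0142 -0.0056 0 0 0.02;-0.0126 -0.0086 0 0 0.02;-0.0104 -0.0111 0 0 0.02;-0.0053 -0.0082 0 0 0.02;-0.0022 -0.0044 0 0 0.02;0 0 0 0 0.02;0 0 0 0 0.02;0 0 0 0 0.02' && python3 snap.py; python3 -m creep '0 0 0 0 0.02;0 0 0 0 0.02' && python3 snap.py
```

```text
time_s: 32.95
tool_pos: [0.4453, 0.1079, 0.1985]
tool_rot: [179.9, -0.2, 159.5]
force: [-5.9, 2.8, -13.3]
grip_width: 0.0275
grasp_force: 25.0
32.95 (18.6, np.float64(98.4)) 33.0
time_s: 33.25
tool_pos: [0.4454, 0.108, 0.1985]
tool_rot: [179.9, -0.2, 159.5]
force: [-6.2, 3.6, -12.4]
grip_width: 0.0276
grasp_force: 25.0
33.25 (20.0, np.float64(103.6)) 33.3
```

```bash
python3 snap.py; python3 -c "
import cv2,glob
f=sorted(glob.glob('pics/side_33*'))[-1];cv2.imwrite('pics/z.png',cv2.resize(cv2.imread(f)[140:260,230:360],None,fx=4,fy=4))"
```

```text
33.3 (20.0, np.float64(104.0)) 33.35
```

View pics/z.png

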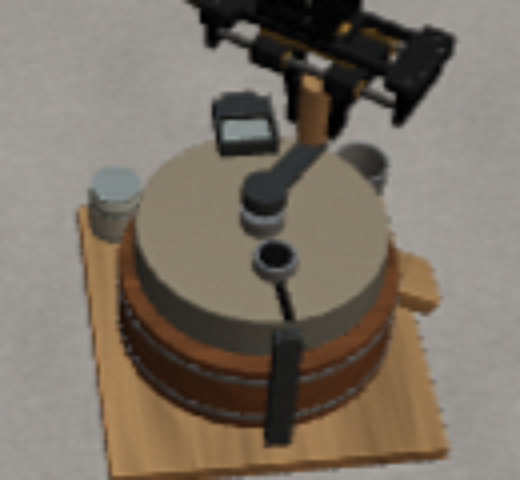

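The stone is at rest with the port line at 20°, against about 17.5° for the pointer, so it is within tolerance. In the picture the line, near (287,305), ends at the pointer post at (287,335). I'll release the knob and rise.

```bash
python3 -m creep '0 0 0 0 0.05;0 0 0 0 0.07;0 0 0 0 0.07;0 0 0 0 0.07;0 0 0 0 0.07;0 0 0 0 0.07' && python3 -m creep '0 0 0.02 0 0.07;0 0 0.03 0 0.07;0 0 0.04 0 0.07;0 0 0.04 0 0.07;0 0 0.03 0 0.07;0 0 0 0 0.07;0 0 0 0 0.07;0 0 0 0 0.07' && python3 snap.py && python3 -m creep '0 0 0 0 0.07;0 0 0 0 0.07;0 0 0 0 0.07;0 0 0 0 0.07' && python3 snap.py; python3 -c "
import cv2,glob
f=sorted(glob.glob('pics/side_3*'))[-1];cv2.imwrite('pics/z2.png',cv2.resize(cv2.imread(f)[90:260,200:380],None,fx=3,fy=3))"
```

```text
time_s: 34.1
tool_pos: [0.4461, 0.1073, 0.1986]
tool_rot: [180.0, 0.0, 159.6]
force: [-0.4, -0.5, 0.4]
grip_width: 0.069
grasp_force: 0.0
time_s: 35.1
tool_pos: [0.4455, 0.1071, 0.3574]
tool_rot: [-179.9, -0.1, 159.6]
force: [-0.2, -0.5, 0.1]
grip_width: 0.07
grasp_force: 0.0
35.1 (20.0, np.float64(102.0)) 35.15
time_s: 35.65
tool_pos: [0.4461, 0.1073, 0.3586]
tool_rot: [180.0, 0.0, 159.6]
force: [1.1, 1.1, -0.0]
grip_width: 0.07
grasp_force: 0.0
35.65 (20.0, np.float64(102.2)) 35.7
```

View pics/z2.png

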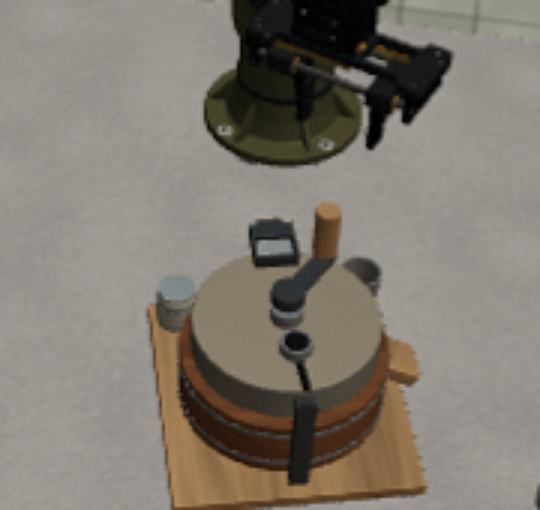

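The gripper is clear of the knob at (328,230). The stone is at rest with its line at the pointer post near (303,395), and the cup, tin and shoe are where they were.

```bash
python3 -c "from cell import ticket;print(ticket.sign_off())"
```

```text
the job is handed in; nothing more can be done
None
```

I handed the job in; sign-off gave no verdict. The stone ran at an estimated 20 turns a minute for about 9 s and stopped with the port line about 2.5° (4 mm) from the pointer, and the knob is released with the arm clear.

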